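# Tip the stone tester out of its tube and lay it on the slate

### The job

The pen-shaped stone tester sits out of reach inside the wider of the two pivoting aluminium tubes. Tip that tube mouth-down so that the tester slides out to the lip, take it by its exposed end, draw it out and lay it down flat, roughly centred, on the small grey slate. Leave the slim tube level.

Things in the scene. Friction and masses are not known exactly. Their poses are not given: they have to be found in the camera images.
- wide_tube (a joint): Tilt of the wide square aluminium tube (36 wide, 34 high, 193 mm long; inside 30 x 28). 0 = level, as found; grows as the mouth goes down; stop at 0.5 rad. The stiff hinge stays where left; 1.5 to 3 N on the thumb pad moves it either way. Hinge axis level, across the tube, 115 mm above the table on a fixed grey fork stand, 85 mm from the mouth. Top slot only 10 mm wide.
- wide_tube_pad (a point): Middle of the top of the wide tube's black ribbed thumb pad (32 x 34 mm); tilts with the tube. Axes: x along the hinge, -y along the tube to its open mouth, z out of the pad. Hinge 67 mm to +y, 21 mm below; mouth edge 18 mm to -y. From the mouth a bare tongue (12 wide, 3 thick, top 35 mm below this point, flush with the tube's floor) runs on 62 mm to a lip 8 mm high.
- tester: Pale pen-shaped tester, 154 x 23 x 18 mm, 55 g. Origin: centre of its underside; +y to its blunt butt (77 mm), -y to its copper tip, z up. Starts in the slippery wide tube, butt 10 to 20 mm inside. Past 0.3 rad it slides until the butt meets the lip, 60 mm bare, both sides free. To take it: raise the butt 10 mm or more over the lip (there is room; the tube follows), draw out 95 mm along the tube.
- slate: Flat grey rounded slate with a paler middle, 62 x 88 x 10 mm (88 along its y), fixed to the table. Origin: centre of its underside; its top is 10 mm above that.
- slim_tube (a joint): Tilt of the slim square aluminium tube (22 mm wide, with a blue pen in it) on the other stand; 0 = level. Not to be touched: it must stay level.
Mind the look-alikes: they are no part of the job. Leave any black or turquoise look-alike of the tester alone.

How it is judged:
On the way:
1. the wide tube is tipped mouth-down and the tester has slid out to the lip (value of joint wide_tube above 0.25 rad and y of tester in the frame of wide_tube_pad below 0.005 m), for 0.2 s.
At the end, for the whole second after the job is handed in: The tester lies still and flat (its length within about 10 degrees of level) on the slate, its middle within 25 mm of the slate's middle seen from above, released (horizontal distance between tester and slate below 0.025 m and angle between tester's own y axis and vertical between 1.4 and 1.74 rad and height (world z) of tester between 0.004 and 0.036 m and contact force between tester and slate above 0.1 N and linear speed of tester below 0.02 m/s); the robot touches nothing.
It fails at once if the slim tube is tipped (more than 0.12 rad) (value of joint slim_tube above 0.12 rad).
It fails at once if the tester is flung or dropped from a height (faster than 1.3 m/s) (linear speed of tester above 1.3 m/s).
It also fails if it takes over 48 s, if anything falls off the work surface, if the arm or the gripper's body presses on something with over 40 N, if the wrist force passes 120 N, or if a joint passes its speed limit or range.

### The arm

A 6-joint arm with a two-finger parallel gripper is mounted at the origin on the work surface; the furniture and walls round the work are solid. World frame = base frame: x ahead of the robot, y to its left, z up, the work surface at z = 0. Lengths are in m, angles in rad, forces in N, time in s.
With the tool pointing down it reaches from about 0.425 to 0.95 m from the base axis. Payload 3.5 kg.
Tool frame: the origin (TCP) lies at the very end of the fingers, on their centre line; the grasp point (between the pads) lies ctrl.tcp_to_grasp behind it (ctrl.tcp_to_grasp is the distance from the TCP to the grasp point, in m); z points along the fingers, y is the line along which they close (so a half turn about z gives the same grasp; the last joint's range is limited). The gripper opens to 85 mm and grips with 20 to 120 N. Pads are 22 mm wide; open, the fingers measure 114 mm over their backs; the gripper's body (76 mm by 85 mm) begins 54 mm behind the grasp point. The pads swing forward as they close: fully open they stand 13 mm farther back than shut.
Start: joints at [1.088, 0.286, 1.577, -0, 1.279, -0.15], TCP at [0.22, 0.638, 0.231] pointing down, gripper open.
Joint ranges: [-2.77, 2.77], [-0.9, 2.22], [0.21, 2.48], [-1.53, 4.67], [0.24, 2.81], [-2.84, 2.84]. Speed limits (rad/s): [2.79, 2.79, 3.14, 3.14, 3.14, 3.14].

### API

Orientations are given as a unit quaternion [x, y, z, w].
In Python, from plant import ctrl gives the robot as it stands.
- The arm moves only by the shell command python3 -m inch 'ROWS' [FORCE]. ROWS is JSON, a list of rows, each an object with "slide": the shift along the tool's x, y, z in cm, a list of three; "turn": the turn about the tool's z in rad; "grip": the finger opening in cm, from 0 to 8.54. A call has 1 to 20 rows; each row is the pose to reach, as a shift and turn from the pose commanded when the call began, along the tool's axes at that moment; what a row does not reach only later rows make up. A row lasts 1/10 s, in which the tool goes at most 50 mm and 8.59 degrees, less where a joint would pass 70% of its speed; a pose out of reach is approached as far as the arm can. A call with a gripper value outside its range is refused whole. The fingers move at their own pace and stop on an object; FORCE is the grip in N (left out, the last holds). Time passes only in rows, so rows that repeat a pose let the fingers close. It gives the time, the measured TCP pose, the force, the opening and the grip force at its end, in the units of the state.
- ctrl.get_state(): the state, without advancing time (a new reading comes with each control period).
- ctrl.read_camera(name): name is "side" or "top" or "wrist"; returns (picture, depth): 420x560x3 uint8, red, green, blue; 420x560 float32, m along the optical axis (not along the pixel's ray), 0 where there is no reading.
- ctrl.camera_info(name): a dict with "K" (3x3 intrinsics, pixels), "camera_from_world" (4x4, takes a point from world to camera coordinates); the wrist camera has in their place "T_tool_cam" (4x4, takes a point from camera to tool coordinates, whose origin is the TCP and whose axes are the flange's). Camera axes: x right, y down, z forward; pixel columns grow to the right and rows downward; lengths in m; the calibration is good to about 2 mm. A picture is of the moment at which its call begins: read the wrist's pose just before it. camera_info takes no time and is no camera call.
- ctrl.sign_off(): hands the job in; it is judged then, once.
The state is a dict: "time": time; "qpos": joint angles; "dq": joint speeds; "joint_efforts": joint torques, N m; "eef_pos": TCP position; "tcp_rot": TCP orientation; "contact_force": force on the tool from outside, world axes, zero at the start; "wrist_torque": the same for the moment, N m; "opening": opening from 0.0 (shut) to 1.0 (fully open); "finger_force": force on a finger pad.
Only numpy, scipy, OpenCV 4.12 (cv2) and the standard library are available. Lean on these libraries where they do the work, as an engineer would, in place of code of your own. Each camera call takes 0.05 s, during which the arm holds its last target. There are 200 camera calls.

## Working session

There is one attempt and no reset: what is moved stays moved. The work goes in short steps, Python scripts to look and compute and a shell command to move; the robot and the scene stay as the last step left them, time stands still between calls to the robot, and variables do not carry over. Pictures are saved under pics/ and viewed, at most 10 in all, crops included, and the job is handed in when it is done.

```bash
ls; mkdir -p pics
python3 - <<'E'
from plant import ctrl
import cv2,numpy as np
ims=[]
for n in ("top","side"):
    p,d=ctrl.read_camera(n); np.savez(f"/tmp/{n}.npz",p=p,d=d)
    cv2.imwrite(f"pics/{n}0.png",p[:,:,::-1])
    i=ctrl.camera_info(n); print(n,np.round(i["K"],1).tolist(),np.round(i["camera_from_world"],3).tolist())
s=ctrl.get_state();print(s, ctrl.tcp_to_grasp); print(ctrl.camera_info("wrist"))
E
```

```text
pics
top [[459.3, 0.0, 284.3], [0.0, 459.3, 215.1], [0.0, 0.0, 1.0]] [[-0.006, -1.0, -0.021, 0.116], [-0.994, 0.008, -0.105, 0.484], [0.105, 0.02, -0.994, 1.166], [0.0, 0.0, 0.0, 1.0]]
side [[535.4, 0.0, 288.9], [0.0, 535.4, 206.3], [0.0, 0.0, 1.0]] [[-0.928, -0.373, 0.002, 0.473], [-0.181, 0.445, -0.877, 0.134], [0.326, -0.814, -0.48, 1.679], [0.0, 0.0, 0.0, 1.0]]
{'time': 0.1, 'qpos': array([ 1.08799391e+00,  2.87156773e-01,  1.57808399e+00,  3.43913863e-05,
        1.27861510e+00, -1.50006292e-01]), 'dq': array([ 0.00017484,  0.00106297, -0.00183276, -0.00097529,  0.00037214,
        0.00075617]), 'joint_efforts': array([ 8.94567784e-04, -4.07294548e+01, -2.93700081e+01, -1.34351103e-04,
        3.45699089e-03,  1.86955765e-05]), 'eef_pos': array([0.22019114, 0.63742074, 0.23000346]), 'tcp_rot': array([ 1.65636041e-01,  9.86186301e-01, -1.07031163e-03, -3.67745007e-04]), 'contact_force': array([ 0.62540646, -0.03704383,  0.19023435]), 'wrist_torque': array([0.03918251, 0.02874136, 0.08482982]), 'finger_force': 0.0, 'opening': 0.9981273518196004} 0.0187
{'K': array([[353.27122317,   0.        , 281.69137974],
       [  0.        , 353.27122317, 207.90012018],
       [  0.        ,   0.        ,   1.        ]]), 'T_tool_cam': array([[-7.02789793e-04, -9.58481157e-01, -2.85155006e-01,
         7.27172279e-02],
       [ 9.99999749e-01, -6.48855435e-04, -2.83613846e-04,
        -1.04036898e-03],
       [ 8.68141519e-05, -2.85155134e-01,  9.58481373e-01,
        -1.42508341e-01],
       [ 0.00000000e+00,  0.00000000e+00,  0.00000000e+00,
         1.00000000e+00]])}
```

View pics/top0.png

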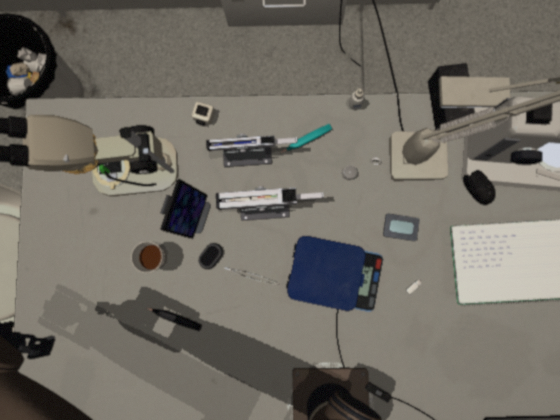

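View pics/side0.png

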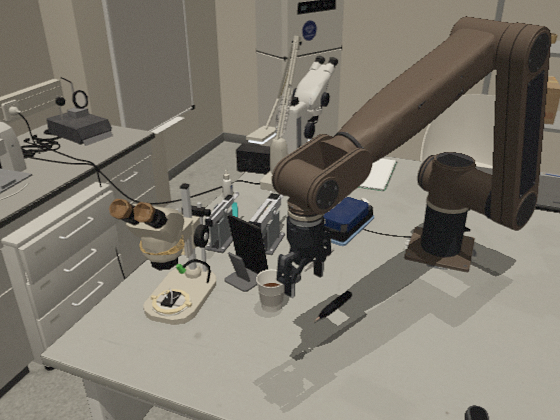

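The top view shows the wide tube at about (215–328, 197), with its mouth and pad at (290, 195) and its tongue running right. The slim tube is at about (207–300, 144), and the slate is at about (401, 227). I'll enlarge that area and measure it.

```bash
cat > h.py <<'E'
from plant import ctrl
import cv2,numpy as np
from scipy.spatial.transform import Rotation as R
def ray(n,uv,z,T=None):
    i=ctrl.camera_info(n);K=i["K"]
    if T is None: T=np.linalg.inv(i["camera_from_world"])
    d=T[:3,:3]@np.linalg.solve(K,[uv[0],uv[1],1]); c=T[:3,3]
    return c+d*(z-c[2])/d[2]
def wristT(s):
    T=np.eye(4);T[:3,:3]=R.from_quat(s["tcp_rot"]).as_matrix();T[:3,3]=s["eef_pos"]
    return T@ctrl.camera_info("wrist")["T_tool_cam"]
def tool(s,p): # world displacement in tool axes, cm
    return R.from_quat(s["tcp_rot"]).inv().apply(np.array(p))*100
E
python3 - <<'E'
from h import *
z=np.load("/tmp/top.npz");p,d=z["p"],z["d"]
cv2.imwrite("pics/crop.png",cv2.resize(p[120:250,195:435,::-1],None,fx=3.3,fy=3.3,interpolation=cv2.INTER_CUBIC))
for uv,h in [((217,199),.132),((290,196),.136),((325,197),.1),((401,227),.01)]: print(uv,ray("top",uv,h).round(3))
i=ctrl.camera_info("top");T=np.linalg.inv(i["camera_from_world"])
for uv in [(220,199),(250,198),(275,197),(290,196),(310,197),(322,197),(401,227),(401,245)]:
    D=d[uv[1],uv[0]];print(uv,(T[:3,:3]@(D*np.linalg.solve(i["K"],[*uv,1]))+T[:3,3]).round(3))
E
```

```text
(217, 199) [0.513 0.271 0.132]
(290, 196) [0.518 0.097 0.136]
(325, 197) [0.521 0.012 0.1  ]
(401, 227) [ 0.453 -0.191  0.01 ]
(220, 199) [0.514 0.265 0.125]
(250, 198) [0.517 0.193 0.121]
(275, 197) [0.519 0.133 0.121]
(290, 196) [0.518 0.097 0.136]
(310, 197) [0.521 0.048 0.102]
(322, 197) [0.52  0.019 0.103]
(401, 227) [ 0.453 -0.191  0.01 ]
(401, 245) [ 0.406 -0.192  0.001]
```

View pics/crop.png

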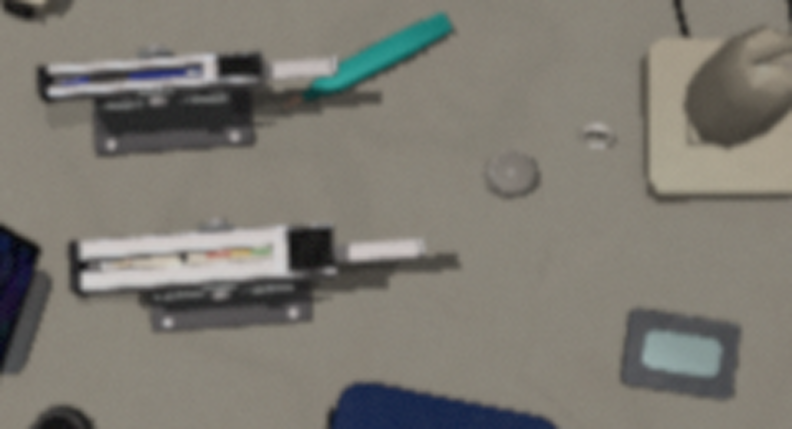

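The crop puts the pad centre at about px (289.5, 195.5), the lip at (323.5, 195), the tube tail at (217, 201) and the slate centre at (401.7, 227.3). Next I'll check obstacle heights along the path and compute the move.

Run:
```python
from h import *
z=np.load("/tmp/top.npz");d=z["d"].astype(float)
i=ctrl.camera_info("top");T=np.linalg.inv(i["camera_from_world"])
v,u=np.mgrid[:420,:560];P=(np.linalg.solve(i["K"],np.stack([u.ravel(),v.ravel(),np.ones(u.size)]))*d.ravel()).T@T[:3,:3].T+T[:3,3]
P=P[d.ravel()>0]
for y0 in np.arange(-.35,.6,.05):
  print(round(y0,2),[round(float(P[(abs(P[:,1]-y0)<.025)&(abs(P[:,0]-x)<.025)][:,2].max(initial=0)),2) for x in np.arange(.25,.75,.05)])
s=ctrl.get_state()
pad=ray("top",(289.5,195.5),.136);lip=ray("top",(323.5,195.3),.108);tail=ray("top",(217,201),.132)
print(pad,lip,tail,ray("top",(401.7,227.3),.01)); print(tool(s,np.array([pad[0],pad[1],.29])-s["eef_pos"]))
```

```text
-0.35 [0.02, 0.02, 0.02, 0.02, 0.02, 0.01, 0.04, 0.22, 0.47, 0.25]
-0.3 [0.01, 0.01, 0.01, 0.01, 0.01, 0.01, 0.01, 0.36, 0.42, 0.17]
-0.25 [0.01, 0.01, 0.01, 0.01, 0.02, 0.01, 0.02, 0.31, 0.33, 0.17]
-0.2 [0.01, 0.02, 0.01, 0.01, 0.02, 0.02, 0.01, 0.2, 0.25, 0.04]
-0.15 [0.01, 0.02, 0.06, 0.05, 0.02, 0.02, 0.01, 0.04, 0.04, 0.04]
-0.1 [0.06, 0.07, 0.09, 0.09, 0.01, 0.01, 0.01, 0.03, 0.03, 0.01]
-0.05 [0.1, 0.1, 0.1, 0.1, 0.01, 0.01, 0.01, 0.03, 0.01, 0.01]
-0.0 [0.1, 0.1, 0.1, 0.1, 0.01, 0.11, 0.11, 0.01, 0.01, 0.02]
0.05 [0.09, 0.1, 0.1, 0.1, 0.09, 0.11, 0.1, 0.01, 0.02, 0.02]
0.1 [0.09, 0.1, 0.1, 0.1, 0.01, 0.14, 0.14, 0.01, 0.12, 0.02]
0.15 [0.01, 0.01, 0.01, 0.01, 0.01, 0.14, 0.14, 0.01, 0.14, 0.01]
0.2 [0.01, 0.01, 0.02, 0.01, 0.01, 0.14, 0.14, 0.01, 0.13, 0.12]
0.25 [0.01, 0.01, 0.01, 0.01, 0.01, 0.14, 0.14, 0.01, 0.13, 0.0]
0.3 [0.01, 0.01, 0.03, 0.03, 0.01, 0.04, 0.07, 0.01, 0.13, 0.01]
0.35 [0.01, 0.01, 0.03, 0.03, 0.2, 0.2, 0.2, 0.01, 0.01, 0.01]
0.4 [0.02, 0.01, 0.09, 0.09, 0.2, 0.19, 0.24, 0.31, 0.31, 0.18]
0.45 [0.02, 0.01, 0.1, 0.1, 0.01, 0.01, 0.2, 0.31, 0.31, 0.2]
0.5 [0.01, 0.01, 0.09, 0.09, 0.01, 0.01, 0.15, 0.28, 0.28, 0.0]
0.55 [0.51, 0.01, 0.01, 0.01, 0.01, 0.01, 0.33, 0.32, 0.32, 0.01]
[0.51969186 0.09806926 0.136     ] [0.52358844 0.01584704 0.108     ] [0.50868391 0.27085725 0.132     ] [ 0.45185325 -0.19324052  0.01      ]
[-45.9248996  -41.20442278  -5.9246917 ]
```

```bash
python3 -m inch '[{"slide":[0,0,-6],"turn":0,"grip":0},{"slide":[0,0,-6],"turn":0,"grip":0},{"slide":[-46,-41.2,-6],"turn":1.178,"grip":0},{"slide":[-46,-41.2,-6],"turn":1.178,"grip":0},{"slide":[-46,-41.2,-6],"turn":1.178,"grip":0},{"slide":[-46,-41.2,-6],"turn":1.178,"grip":0},{"slide":[-46,-41.2,-6],"turn":1.178,"grip":0},{"slide":[-46,-41.2,-6],"turn":1.178,"grip":0},{"slide":[-46,-41.2,-6],"turn":1.178,"grip":0},{"slide":[-46,-41.2,-6],"turn":1.178,"grip":0},{"slide":[-46,-41.2,-6],"turn":1.178,"grip":0},{"slide":[-46,-41.2,-6],"turn":1.178,"grip":0},{"slide":[-46,-41.2,-6],"turn":1.178,"grip":0},{"slide":[-46,-41.2,-6],"turn":1.178,"grip":0},{"slide":[-46,-41.2,-6],"turn":1.178,"grip":0},{"slide":[-46,-41.2,-6],"turn":1.178,"grip":0},{"slide":[-46,-41.2,-6],"turn":1.178,"grip":0},{"slide":[-46,-41.2,-6],"turn":1.178,"grip":0},{"slide":[-46,-41.2,-6],"turn":1.178,"grip":0},{"slide":[-46,-41.2,-6],"turn":1.178,"grip":0}]' 40
python3 - <<'E'
from h import *
s=ctrl.get_state();p,d=ctrl.read_camera("wrist");cv2.imwrite("pics/w1.png",p[:,:,::-1]);np.savez("/tmp/w1.npz",d=d,T=wristT(s));print(s["time"],s["eef_pos"])
y=R.from_quat(s["tcp_rot"]).apply([0,1,0]);print(np.arctan2(y[1],y[0]))
E
```

```text
time: 2.1
eef_pos: [0.5202, 0.0994, 0.2915]
tcp_rot: [0.685, 0.729, 0.0, 0.0]
contact_force: [-0.1, -0.2, 0.3]
opening: 0.0
finger_force: 0.0
2.1 [0.52020401 0.09944539 0.29145367]
0.06194801641743568
```

View pics/w1.png

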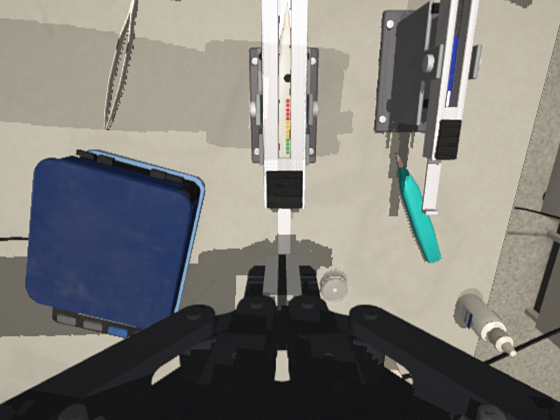

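The wrist view shows the tube upright in the image and aligned with the tool. The thumb pad centre is at (284.5, 190), and the tester's colour scale is visible in the slot.

Run:
```python
from h import *
z=np.load("/tmp/w1.npz");T=z["T"];s=ctrl.get_state();K=ctrl.camera_info("wrist")["K"]
for uv in [(284.5,190),(284,172)]:
    D=z["d"][int(uv[1]),int(uv[0])];print((T@np.r_[D*np.linalg.solve(K,[*uv,1]),1])[:3])
pad=ray("wrist",(284.5,190),.137,T);tail=ray("wrist",(284.5,20),.132,T);print(pad,tail,tool(s,pad-s["eef_pos"]))
```

```text
[0.52211623 0.09869207 0.13577604]
[0.52065527 0.11476712 0.13745017]
[0.52208805 0.09898871 0.137     ] [0.51366398 0.23204385 0.132     ] [-0.03767118  0.17284515 15.44401498]
```

```bash
python3 -m inch '[{"slide":[0,0.2,5],"turn":0,"grip":0},{"slide":[0,0.2,10],"turn":0,"grip":0},{"slide":[0,0.2,14],"turn":0,"grip":0},{"slide":[0,0.2,15],"turn":0,"grip":0},{"slide":[0,0.2,15.3],"turn":0,"grip":0},{"slide":[0,0.2,15.6],"turn":0,"grip":0},{"slide":[0,0.2,15.9],"turn":0,"grip":0},{"slide":[0,0.2,16.2],"turn":0,"grip":0},{"slide":[0,0.2,16.5],"turn":0,"grip":0},{"slide":[0,0.2,16.8],"turn":0,"grip":0},{"slide":[0,0.2,17.1],"turn":0,"grip":0},{"slide":[0,0.2,17.4],"turn":0,"grip":0},{"slide":[0,0.2,17.7],"turn":0,"grip":0},{"slide":[0,0.2,18],"turn":0,"grip":0},{"slide":[0,0.2,18],"turn":0,"grip":0},{"slide":[0,0.2,18],"turn":0,"grip":0},{"slide":[0,0.2,18],"turn":0,"grip":0},{"slide":[0,0.2,18],"turn":0,"grip":0}]'
python3 - <<'E'
from h import *
p,d=ctrl.read_camera("top");s=ctrl.get_state();cv2.imwrite("pics/t2.png",cv2.resize(p[160:250,195:435,::-1],None,fx=3,fy=3))
q,d=ctrl.read_camera("wrist");cv2.imwrite("pics/c2.png",np.vstack([cv2.resize(p[160:240,195:355,::-1],(560,280)),q[:300,:,::-1]]))
E
```

```text
time: 3.95
eef_pos: [0.5217, 0.0988, 0.1106]
tcp_rot: [0.686, 0.728, -0.001, -0.001]
contact_force: [0.3, 0.5, 0.9]
opening: -0.003
finger_force: 0.0
```

View pics/c2.png

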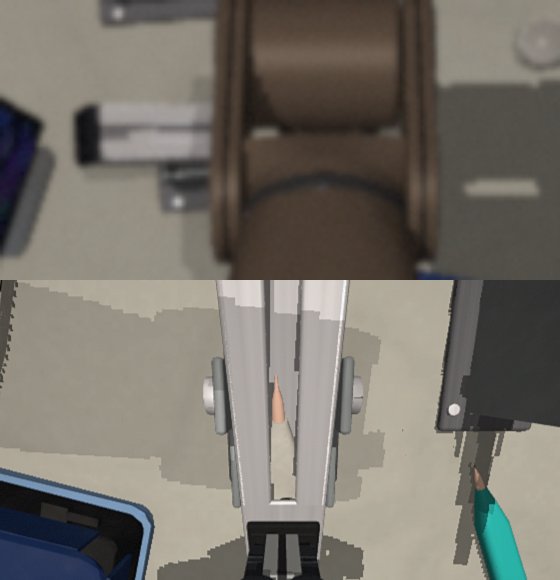

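The tester has slid: its copper tip is now at (277, 385), next to the hinge bolts. I'll lift, open to 4.5 cm, move over the tongue and look.

```bash
python3 -m inch '[{"slide":[0,0,-5],"turn":0,"grip":4.6},{"slide":[0,0,-8],"turn":0,"grip":4.6},{"slide":[-4.2,0,-8],"turn":0,"grip":4.6},{"slide":[-4.2,0,-8],"turn":0,"grip":4.6},{"slide":[-4.2,0,-8],"turn":0,"grip":4.6},{"slide":[-4.2,0,-8],"turn":0,"grip":4.6},{"slide":[-4.2,0,-8],"turn":0,"grip":4.6}]'
python3 - <<'E'
from h import *
s=ctrl.get_state();p,d=ctrl.read_camera("wrist");cv2.imwrite("pics/w3.png",p[:,:,::-1]);np.savez("/tmp/w3.npz",d=d,T=wristT(s));print(s["eef_pos"],s["opening"])
E
```

```text
time: 4.75
eef_pos: [0.5246, 0.0572, 0.1905]
tcp_rot: [0.685, 0.728, -0.0, -0.001]
contact_force: [-0.2, -0.9, -0.4]
opening: 0.54
finger_force: 0.0
[0.52456271 0.05724909 0.19047083] 0.5397977851651524
```

View pics/w3.png

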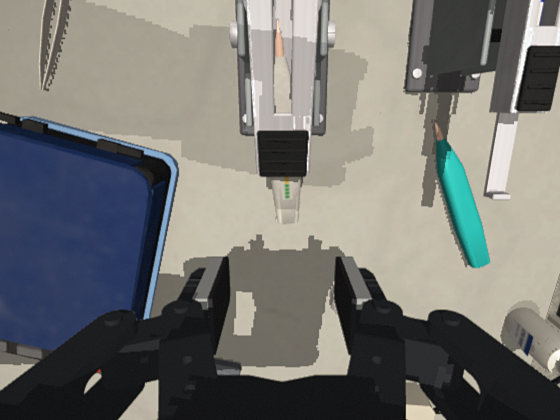

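The tester's butt is bare below the thumb pad, spanning (286, 180–223). The fingers straddle it at columns 220 and 345. I'll measure the tilt and the butt.

Run:
```python
from h import *
z=np.load("/tmp/w3.npz");T=z["T"];s=ctrl.get_state();K=ctrl.camera_info("wrist")["K"]
for uv in [(283,136),(283,153),(283,170),(278,185),(287,185),(286,195),(287,204),(288,213),(287,220)]:
    D=z["d"][uv[1],uv[0]];print(uv,(T@np.r_[D*np.linalg.solve(K,[*uv,1]),1])[:3].round(4))
```

```text
(283, 136) [0.5215 0.1092 0.1116]
(283, 153) [0.5222 0.098  0.106 ]
(283, 170) [0.5229 0.0863 0.1022]
(278, 185) [0.5202 0.0696 0.0742]
(287, 185) [0.527  0.0702 0.0747]
(286, 195) [0.5268 0.0615 0.0711]
(287, 204) [0.5282 0.0526 0.0649]
(288, 213) [0.52   0.1287 0.333 ]
(287, 220) [0.5294 0.0363 0.0558]
```

```bash
python3 -m inch '[{"slide":[-0.3,0.2,4],"turn":0,"grip":4.6},{"slide":[-0.3,0.2,8],"turn":0,"grip":4.6},{"slide":[-0.3,0.2,11],"turn":0,"grip":4.6},{"slide":[-0.3,0.2,13],"turn":0,"grip":4.6},{"slide":[-0.3,0.2,14.5],"turn":0,"grip":4.6},{"slide":[-0.3,0.2,15],"turn":0,"grip":4.6},{"slide":[-0.3,0.2,15],"turn":0,"grip":4.6},{"slide":[-0.3,0.2,15],"turn":0,"grip":3.4},{"slide":[-0.3,0.2,15],"turn":0,"grip":2.6},{"slide":[-0.3,0.2,15],"turn":0,"grip":1.5},{"slide":[-0.3,0.2,15],"turn":0,"grip":1.5},{"slide":[-0.3,0.2,15],"turn":0,"grip":1.5},{"slide":[-0.3,0.2,15],"turn":0,"grip":1.5},{"slide":[-0.3,0.2,15],"turn":0,"grip":1.5}]' 50
```

```text
time: 6.2
eef_pos: [0.5282, 0.0538, 0.0419]
tcp_rot: [0.686, 0.728, 0.001, 0.001]
contact_force: [2.7, 2.5, 3.1]
opening: 0.225
finger_force: 48.6
```

```bash
python3 -m inch '[{"slide":[0,0,-0.3],"turn":0,"grip":1.5},{"slide":[0,0,-0.6],"turn":0,"grip":1.5},{"slide":[0,0,-0.9],"turn":0,"grip":1.5},{"slide":[0,0,-1.2],"turn":0,"grip":1.5},{"slide":[0,0,-1.5],"turn":0,"grip":1.5},{"slide":[0,0,-1.5],"turn":0,"grip":1.5}]' 50
python3 - <<'E'
from h import *
i=ctrl.camera_info("side");M=i["camera_from_world"]@[.53,.04,.06,1];uv=(i["K"]@M[:3]);print(uv/uv[2])
p,d=ctrl.read_camera("side");q,d=ctrl.read_camera("wrist")
np.savez("/tmp/w4.npz",d=d,T=wristT(ctrl.get_state()))
cv2.imwrite("pics/c4.png",np.vstack([cv2.resize(p[170:270,180:340,::-1],(448,280)),q[:300,56:504,::-1]]))
E
```

```text
time: 6.8
eef_pos: [0.527, 0.0536, 0.0563]
tcp_rot: [0.686, 0.728, -0.0, -0.0]
contact_force: [-0.9, 0.2, -2.0]
opening: 0.232
finger_force: 48.7
[278.89009056 207.41455255   1.        ]
```

View pics/c4.png

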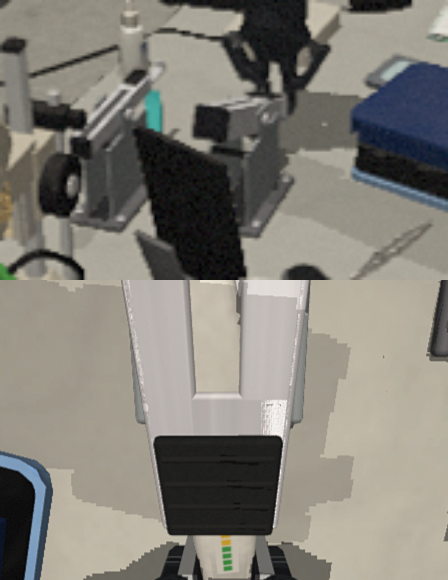

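The side view is mostly hidden. The wrist view shows the tester's butt, with its green scale, held between the fingers just below the pad at (218, 550). I'll measure the tube's tilt for the draw direction.

Run:
```python
from h import *
z=np.load("/tmp/w4.npz");T=z["T"];K=ctrl.camera_info("wrist")["K"]
def P(u,v):
    return (T@np.r_[z["d"][v,u]*np.linalg.solve(K,[u,v,1]),1])[:3]
L=np.array([P(u,v) for u in range(230,320,6) for v in range(168,246,6)]);print(np.arctan(np.polyfit(L[:,1],L[:,2],1)),L.mean(0))
L=np.array([P(u,v) for u in range(277,290,3) for v in range(262,290,4)]);print(np.arctan(np.polyfit(L[:,1],L[:,2],1)[0]),L.mean(0))
```

```text
[0.41109513 0.06564029] [0.52118932 0.09918261 0.10897179]
0.44766243590055554 [0.52606428 0.06765529 0.08636613]
```

```bash
python3 -m inch '[{"slide":[0,0,0],"turn":0,"grip":1.5},{"slide":[0,0,-0.2],"turn":0,"grip":1.5},{"slide":[0,0,-0.4],"turn":0,"grip":1.5},{"slide":[0,0,-0.6],"turn":0,"grip":1.5},{"slide":[0,0,-0.8],"turn":0,"grip":1.5},{"slide":[0,0,-1],"turn":0,"grip":1.5},{"slide":[0,0,-1.2],"turn":0,"grip":1.5},{"slide":[0,0,-1.2],"turn":0,"grip":1.5}]' 20
cat > m.py <<'E'
from h import *
s=ctrl.get_state();z={"d":ctrl.read_camera("wrist")[1]};T=wristT(s);K=ctrl.camera_info("wrist")["K"]
d=z["d"];v,u=np.mgrid[140:300,225:335]
P=(np.linalg.solve(K,np.stack([u.ravel(),v.ravel(),np.ones(u.size)]))*d[140:300,225:335].ravel()).T@T[:3,:3].T+T[:3,3]
P=P.reshape(160,110,3)
def fit(L): return np.arctan(np.polyfit(L[...,1].ravel(),L[...,2].ravel(),1)[0]),L.reshape(-1,3).mean(0)
th,_=fit(P[28:100,20:80]);print("tube",th)
a,c=fit(P[125:150,52:65]);r=c-[0,.166,.115]
print("tester",a,c,"perp",r[2]*np.cos(th)-r[1]*np.sin(th))
E
python3 m.py
```

```text
time: 7.7
eef_pos: [0.5273, 0.0535, 0.0686]
tcp_rot: [0.685, 0.728, -0.0, 0.0]
contact_force: [-0.6, -1.9, -2.9]
opening: 0.227
finger_force: 47.5
tube 0.3953822188279081
tester 0.9774598454191928 [0.52647241 0.06591484 0.09808062] perp 0.022934857255686423
```

Run:
```python
exec(open("m.py").read())
for j in range(20,160,6): 
    q=P[j,57];r=q-[0,.166,.115];print(j+140,q.round(4),"perp",(r[2]*np.cos(th)-r[1]*np.sin(th)).round(4),"along",(-r[1]*np.cos(th)-r[2]*np.sin(th)).round(3))
```

```text
tube 0.3846085632073761
tester 0.828941079960045 [0.52651481 0.06560313 0.09738162] perp 0.021337260398909756
160 [0.5234 0.1113 0.1224] perp 0.0274 along 0.048
166 [0.5235 0.11   0.1237] perp 0.0291 along 0.049
172 [0.5236 0.1082 0.1225] perp 0.0286 along 0.051
178 [0.5237 0.1066 0.1221] perp 0.0288 along 0.052
184 [0.5238 0.1049 0.1212] perp 0.0287 along 0.054
190 [0.5239 0.1033 0.1212] perp 0.0293 along 0.056
196 [0.524  0.1016 0.121 ] perp 0.0297 along 0.057
202 [0.5241 0.1001 0.1215] perp 0.0308 along 0.059
208 [0.5242 0.0978 0.1194] perp 0.0297 along 0.062
214 [0.5243 0.0963 0.1199] perp 0.0307 along 0.063
220 [0.5244 0.0946 0.1201] perp 0.0315 along 0.064
226 [0.5245 0.0925 0.1188] perp 0.0311 along 0.067
232 [0.5247 0.0904 0.1181] perp 0.0312 along 0.069
238 [0.5248 0.0884 0.1176] perp 0.0315 along 0.071
244 [0.5249 0.0863 0.1169] perp 0.0317 along 0.073
250 [0.525  0.0849 0.118 ] perp 0.0332 along 0.074
256 [0.5252 0.082  0.1155] perp 0.032 along 0.078
262 [0.5258 0.0722 0.099 ] perp 0.0203 along 0.093
268 [0.5259 0.0694 0.0979] perp 0.0204 along 0.096
274 [0.5261 0.0673 0.0983] perp 0.0216 along 0.098
280 [0.5262 0.0643 0.0971] perp 0.0216 along 0.101
286 [0.5264 0.061  0.0955] perp 0.0213 along 0.105
292 [0.5266 0.0578 0.0942] perp 0.0213 along 0.108
298 [0.5269 0.054  0.092 ] perp 0.0207 along 0.112
```

```bash
python3 -m inch '[{"slide":[0,0,0],"turn":0,"grip":1.3},{"slide":[0,0,0],"turn":0,"grip":1.3},{"slide":[0,0,0],"turn":0,"grip":1.3},{"slide":[0,0,0],"turn":0,"grip":1.3}]' 20
cat > m2.py <<'E'
exec(open("m.py").read().split("th,_=")[0])
from scipy.optimize import brentq
c=np.median(P[:,20:80],1)  # per row
# tube angle: pad points satisfy perp=21 mm
pad=c[(c[:,1]>.083)&(c[:,1]<.108)]; pad=pad if len(pad)>5 else c[:100]
f=lambda t:np.median((pad[:,2]-.115)*np.cos(t)-(pad[:,1]-.166)*np.sin(t))-.021
th=brentq(f,-.2,.7)
q=np.median(P[:,52:65],1); q=q[(q[:,1]<.072)&(q[:,1]>.045)]
sl=np.polyfit(q[:,1],q[:,2],1)
pe=(q[:,2]-.115)*np.cos(th)-(q[:,1]-.166)*np.sin(th);al=-(q[:,1]-.166)*np.cos(th)-(q[:,2]-.115)*np.sin(th)
print("tube",th,"tester",np.arctan(sl[0]),"lift mm",(pe[[0,-1]]-.004)*1e3,"along",al[[0,-1]],len(q))
E
python3 m2.py
```

```text
time: 8.2
eef_pos: [0.5274, 0.0536, 0.0684]
tcp_rot: [0.686, 0.728, 0.0, 0.0]
contact_force: [-1.1, -1.3, -1.8]
opening: 0.23
finger_force: 47.6
tube 0.24329694797607895 tester 0.412631588945105 lift mm [3.49811596 0.34783629] along [0.09526556 0.11493065] 36
```

```bash
python3 -m inch '[{"slide":[0,0,0],"turn":0,"grip":2.4},{"slide":[0,0,0.2],"turn":0,"grip":3},{"slide":[0,0,0.6],"turn":0,"grip":4},{"slide":[-0.7,0,0.7],"turn":0,"grip":4},{"slide":[-0.7,0,0.7],"turn":0,"grip":4},{"slide":[-0.7,0,0.7],"turn":0,"grip":4}]' 20
python3 m2.py
python3 -m inch '[{"slide":[0,0,0],"turn":0,"grip":3},{"slide":[0,0,0],"turn":0,"grip":2.2},{"slide":[0,0,0],"turn":0,"grip":1.8},{"slide":[0,0,0],"turn":0,"grip":1.8},{"slide":[0,0,0],"turn":0,"grip":1.8},{"slide":[0,0,0],"turn":0,"grip":1.8},{"slide":[0,0,0],"turn":0,"grip":1.8}]' 20
python3 m2.py
```

```text
time: 8.85
eef_pos: [0.5279, 0.0464, 0.0613]
tcp_rot: [0.686, 0.728, 0.0, -0.0]
contact_force: [-1.2, -0.3, 0.3]
opening: 0.472
finger_force: 0.0
tube 0.24531143494832086 tester 0.2999869279435358 lift mm [-0.56693182 -1.89597798] along [0.09643138 0.12087608] 52
time: 9.6
eef_pos: [0.5278, 0.0466, 0.0614]
tcp_rot: [0.686, 0.728, 0.0, 0.0]
contact_force: [0.3, 0.3, 0.7]
opening: 0.231
finger_force: 19.5
tube 0.2464434603824321 tester 0.2937230699478333 lift mm [-0.39850959 -1.72666915] along [0.09647203 0.12063212] 51
```

```bash
python3 -m inch '[{"slide":[0,0,-0.3],"turn":0,"grip":1.8},{"slide":[0,0,-0.6],"turn":0,"grip":1.8},{"slide":[0,0,-0.9],"turn":0,"grip":1.8},{"slide":[0,0,-1.1],"turn":0,"grip":1.8},{"slide":[0,0,-1.1],"turn":0,"grip":1.8}]' 20
python3 m2.py
```

```text
time: 10.15
eef_pos: [0.5278, 0.0466, 0.0726]
tcp_rot: [0.686, 0.728, 0.0, 0.0]
contact_force: [0.3, -0.0, -0.9]
opening: 0.234
finger_force: 19.6
tube 0.24648715553231434 tester 0.2756460583898895 lift mm [10.28061886  8.98409053] along [0.0934969  0.11797579] 52
```

```bash
python3 -m inch '[{"slide":[-0.5,0,0.1],"turn":0,"grip":1.8},{"slide":[-1,0,0.22],"turn":0,"grip":1.8},{"slide":[-1.5,0,0.33],"turn":0,"grip":1.8},{"slide":[-2,0,0.45],"turn":0,"grip":1.8},{"slide":[-2.5,0,0.57],"turn":0,"grip":1.8},{"slide":[-3,0,0.68],"turn":0,"grip":1.8},{"slide":[-3,0,0.68],"turn":0,"grip":1.8}]' 20
python3 m2.py
python3 - <<'E'
from h import *
q,d=ctrl.read_camera("wrist");cv2.imwrite("pics/w5.png",q[:,:,::-1])
E
```

```text
time: 10.9
eef_pos: [0.5295, 0.016, 0.0653]
tcp_rot: [0.686, 0.728, -0.0, -0.0]
contact_force: [0.7, 0.5, -0.9]
opening: 0.238
finger_force: 19.7
tube 0.3146872586695458 tester 0.2363329488027613 lift mm [16.45868475 18.59852308] along [0.09220436 0.11947118] 79
```

View pics/w5.png

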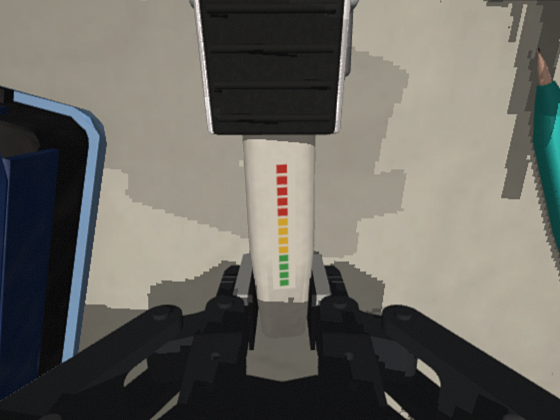

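The tester is coming out of the mouth cleanly: its body runs from (280, 135) down to the fingers, and the forces are tiny. I'll keep drawing.

```bash
python3 -m inch '[{"slide":[-0.7,0,0.16],"turn":0,"grip":1.8},{"slide":[-1.4,0,0.32],"turn":0,"grip":1.8},{"slide":[-2.1,0,0.48],"turn":0,"grip":1.8},{"slide":[-2.8,0,0.64],"turn":0,"grip":1.8},{"slide":[-3.5,0,0.8],"turn":0,"grip":1.8},{"slide":[-4.2,0,0.96],"turn":0,"grip":1.8},{"slide":[-4.9,0,1.1],"turn":0,"grip":1.8},{"slide":[-5.6,0,1.25],"turn":0,"grip":1.8},{"slide":[-6.3,0,1.4],"turn":0,"grip":1.8},{"slide":[-7,0,1.5],"turn":0,"grip":1.8},{"slide":[-7.6,0,1.6],"turn":0,"grip":1.8},{"slide":[-7.6,0,1.6],"turn":0,"grip":1.8}]' 20
python3 - <<'E'
from h import *
q,d=ctrl.read_camera("wrist");cv2.imwrite("pics/w6.png",q[:,:,::-1])
s=ctrl.get_state();T=wristT(s);K=ctrl.camera_info("wrist")["K"]
for v in range(10,290,25):
    print(v,(T@np.r_[d[v,278]*np.linalg.solve(K,[278,v,1]),1])[:3].round(3))
E
```

```text
time: 12.2
eef_pos: [0.5342, -0.0599, 0.0495]
tcp_rot: [0.686, 0.728, -0.0, 0.0]
contact_force: [-0.5, 0.3, 0.4]
opening: 0.234
finger_force: 19.7
10 [0.527 0.033 0.097]
35 [0.528 0.028 0.097]
60 [0.528 0.022 0.096]
85 [0.528 0.016 0.095]
110 [0.528 0.01  0.093]
135 [0.529 0.003 0.092]
160 [ 0.529 -0.004  0.091]
185 [ 0.53  -0.012  0.089]
210 [ 0.53  -0.02   0.086]
235 [ 0.531 -0.029  0.084]
260 [ 0.531 -0.039  0.082]
285 [ 0.532 -0.05   0.079]
```

View pics/w6.png

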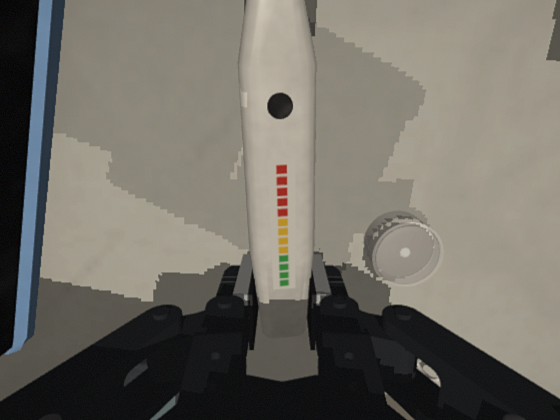

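The tester is fully out, tilted about 0.21 rad, and held about 16 mm from its butt (green end of the scale at row 286). I'll lift it and carry it over the slate.

```bash
python3 -m inch '[{"slide":[0,0,-1],"turn":0,"grip":1.5},{"slide":[-0.5,0,-3],"turn":0,"grip":1.5},{"slide":[-1,0,-6],"turn":0,"grip":1.5},{"slide":[-2,0,-9],"turn":0,"grip":1.5},{"slide":[-4,-1,-11],"turn":0,"grip":1.5},{"slide":[-7,-2,-11],"turn":0,"grip":1.5},{"slide":[-10,-3.5,-11],"turn":0,"grip":1.5},{"slide":[-13,-5,-11],"turn":0,"grip":1.5},{"slide":[-16,-7,-11],"turn":0,"grip":1.5},{"slide":[-18,-8.5,-11],"turn":0,"grip":1.5},{"slide":[-18.9,-9,-11],"turn":0,"grip":1.5},{"slide":[-18.9,-9,-11],"turn":0,"grip":1.5},{"slide":[-18.9,-9,-11],"turn":0,"grip":1.5}]' 40
python3 - <<'E'
from h import *
s=ctrl.get_state();q,d=ctrl.read_camera("wrist");T=wristT(s);K=ctrl.camera_info("wrist")["K"]
for v in range(10,300,40):
    print(v,(T@np.r_[d[v,278]*np.linalg.solve(K,[278,v,1]),1])[:3].round(3))
v,u=np.mgrid[:420,:560];P=(np.linalg.solve(K,np.stack([u.ravel(),v.ravel(),np.ones(u.size)]))*d.ravel()).T@T[:3,:3].T+T[:3,3]
m=(P[:,2]>.006)&(P[:,2]<.015)&(abs(P[:,0]-.45)<.07)&(abs(P[:,1]+.19)<.08);print(m.sum(),P[m].min(0),P[m].max(0))
E
```

```text
time: 13.55
eef_pos: [0.4561, -0.2526, 0.1598]
tcp_rot: [0.685, 0.728, 0.0, 0.0]
contact_force: [0.8, -0.7, -0.3]
opening: 0.227
finger_force: 39.0
10 [ 0.449 -0.16   0.208]
50 [ 0.45  -0.169  0.208]
90 [ 0.45  -0.178  0.205]
130 [ 0.451 -0.188  0.202]
170 [ 0.451 -0.2    0.201]
210 [ 0.452 -0.213  0.197]
250 [ 0.453 -0.228  0.193]
290 [ 0.454 -0.247  0.187]
1240 [ 0.38001585 -0.23194731  0.00609906] [ 0.49035839 -0.11237245  0.01483255]
```

```bash
python3 -m inch '[{"slide":[0,0,4],"turn":0,"grip":1.5},{"slide":[0,0,8],"turn":0,"grip":1.5},{"slide":[0,0,11],"turn":0,"grip":1.5},{"slide":[0,0,13],"turn":0,"grip":1.5},{"slide":[0,0,14.3],"turn":0,"grip":1.5},{"slide":[0,0,15],"turn":0,"grip":1.5},{"slide":[0,0,15.4],"turn":0,"grip":1.5},{"slide":[0,0,15.4],"turn":0,"grip":1.5},{"slide":[0,0,15.4],"turn":0,"grip":1.9},{"slide":[0,0,15.4],"turn":0,"grip":2},{"slide":[0,0,15.4],"turn":0,"grip":2.1},{"slide":[0,0,15.4],"turn":0,"grip":2.3},{"slide":[0,0,15.4],"turn":0,"grip":2.6},{"slide":[0,0,15.4],"turn":0,"grip":3},{"slide":[0,0,15.4],"turn":0,"grip":3.5},{"slide":[0,0,15.4],"turn":0,"grip":4},{"slide":[0,0,15.4],"turn":0,"grip":4},{"slide":[0,0,15.4],"turn":0,"grip":4}]' 20
python3 -m inch '[{"slide":[0,0,-2],"turn":0,"grip":4},{"slide":[0,0,-6],"turn":0,"grip":4},{"slide":[0,0,-11],"turn":0,"grip":4},{"slide":[0,0,-16],"turn":0,"grip":4},{"slide":[-3,0,-20],"turn":0,"grip":4},{"slide":[-3,0,-20],"turn":0,"grip":4},{"slide":[-3,0,-20],"turn":0,"grip":4}]'
python3 - <<'E'
from h import *
s=ctrl.get_state();q,d=ctrl.read_camera("wrist");T=wristT(s);K=ctrl.camera_info("wrist")["K"]
cv2.imwrite("pics/w7.png",q[:,:,::-1]);np.savez("/tmp/w7.npz",d=d,T=T)
E
```

```text
time: 15.4
eef_pos: [0.4556, -0.2532, 0.0055]
tcp_rot: [0.686, 0.728, -0.0, -0.0]
contact_force: [0.8, 0.5, 0.1]
opening: 0.469
finger_force: 0.0
time: 16.1
eef_pos: [0.4578, -0.284, 0.2069]
tcp_rot: [0.686, 0.728, 0.0, 0.001]
contact_force: [-0.6, 1.0, -0.7]
opening: 0.467
finger_force: 0.0
```

View pics/w7.png

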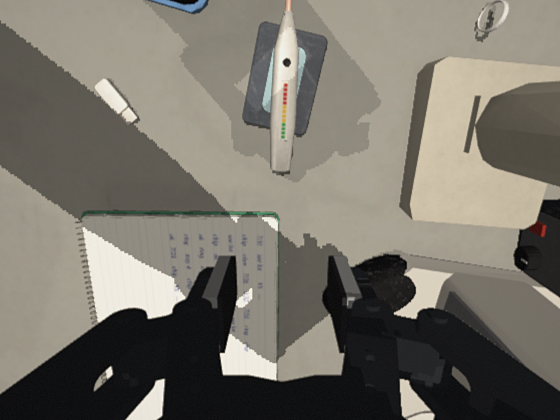

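The tester lies along the slate, with its butt at (281, 172) and its tip near (290, 2). The slate centre is about (286, 79). I'll check the offset and flatness.

Run:
```python
from h import *
z=np.load("/tmp/w7.npz");T=z["T"];d=z["d"];K=ctrl.camera_info("wrist")["K"]
b=ray("wrist",(281,172),.02,T);t=ray("wrist",(290,2),.02,T);u=(t-b)/np.linalg.norm(t-b)
print("butt",b,"len seen",np.linalg.norm(t-b),"centre",b+.077*u)
c=[ray("wrist",p,.01,T) for p in [(263,24),(327,37),(306,134),(244,124)]];print("slate",np.mean(c,0))
for uv in [(286,50),(284,90),(283,130),(281,160)]: print((T@np.r_[d[uv[1],uv[0]]*np.linalg.solve(K,[*uv,1]),1])[:3].round(4))
```

```text
butt [ 0.45637595 -0.27540012  0.02      ] len seen 0.14284293851626728 centre [ 0.45594611 -0.19840132  0.02      ]
slate [ 0.45510131 -0.19436146  0.01      ]
[ 0.4545 -0.1702  0.0272]
[ 0.4547 -0.2021  0.0275]
[ 0.4559 -0.2361  0.0256]
[ 0.4557 -0.2633  0.025 ]
```

The tester is flat and about 4 mm off the slate's centre, and the gripper is clear, so I'm handing in.

```bash
python3 -c "
from plant import ctrl
print(ctrl.sign_off())"
```

```text
the job is handed in; nothing more can be done
None
```

I tipped the wide tube, drew the tester out and laid it flat on the slate, about 4 mm off the slate's centre; the slim tube was never touched, and the job was handed in at about 16 s (no verdict was returned).

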